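Clamp the brass plate at four ratchet clicks and hold

ROBOT

A 6-joint arm with a two-finger parallel gripper is mounted at the origin on the work surface; the furniture and walls round the work are solid. World frame = base frame: x ahead of the robot, y to its left, z up, the work surface at z = 0. Lengths are in m, angles in degrees, forces in N, time in s.
With the tool pointing down it reaches from about 0.325 to 0.875 m from the base axis. Payload 4.4 kg.
Tool frame: the origin (TCP) lies midway between the tips of the shut fingers; the grasp point (between the pads) lies 19 mm behind it; x points along the fingers, y is the direction in which the jaws open and shut, and the axes are right-handed (so a half turn about x gives the same grasp; the last joint's range is limited). The gripper opens to 85 mm and grips with 20 to 120 N. Pads are 22 mm wide; open, the fingers measure 114 mm over their backs; the gripper's body (76 mm by 85 mm) begins 54 mm behind the grasp point. The pads swing forward as they close: fully open they stand 13 mm farther back than shut.
Start: joints at [57.84, 11.837, 88.321, -0, 79.842, -8.623], TCP at [0.23, 0.527, 0.231] pointing down, gripper open.
Joint ranges: [-156.59, 156.59], [-49.26, 127.26], [12.9, 141.05], [-63.56, 243.56], [4.71, 150.69], [-161.64, 161.64]. Speed limits (degrees/s): [159.86, 159.86, 180, 180, 180, 180].

INTERFACE

Orientations are given as a 3x3 rotation matrix whose columns are the frame's x, y, z axes.
In Python, from cell import telemetry, imaging, robot gives the robot as it stands.
- The arm moves only by the tool carry_out, never from a script. Its argument "plan" is a list of rows, each a list of 7 numbers: the shift along the tool's x, y, z in m, then the turn, a rotation vector about the tool's x, y, z in units of 5 degrees (1.0 is 5 degrees), then the opening in per cent of the stroke, from 0 (shut) to 100 (fully open). In form: [[x, y, z, rx, ry, rz, fingers], ...]. A call has exactly 8 rows; each row shifts and turns the commanded pose from where the row before left it, along the tool's axes as they then stand; what a row does not reach is not made up. A row lasts 1/12 s, in which the tool goes at most 41.7 mm and 7.16 degrees, less where a joint would pass 70% of its speed; a pose out of reach is approached as far as the arm can. A call is refused whole if a number of a shift passes 0.0417 or a number of a turn 1, either way. A call with a gripper value outside its range is refused whole. The fingers move at their own pace and stop on an object; "squeeze" is the grip in N (left out, the last holds). Time passes only in rows, so rows that do not move let the fingers close, or fill a call up. It gives the time, the measured TCP pose, the force and the opening at its end, in the units of the state.
- telemetry.read_state(): the state, without advancing time (a new reading comes with each control period).
- imaging.snapshot(name): name is "side" or "top"; returns (picture, depth): 400x640x3 uint8, red, green, blue; 400x640 float32, m along the optical axis (not along the pixel's ray), 0 where there is no reading.
- imaging.camera_params(name): a dict with "fx", "fy", "cx", "cy" (pixels), "rvec" (rotation vector, rad) and "tvec" (3), from world to camera coordinates, as OpenCV has them. Camera axes: x right, y down, z forward; pixel columns grow to the right and rows downward; lengths in m; the calibration is good to about 2 mm. A picture is of the moment at which its call begins. camera_params takes no time and is no camera call.
- robot.finish_job(): hands the job in, once; it reports no verdict.
The state is a dict: "t": time; "q": joint angles; "dq": joint speeds; "effort": joint torques, N m; "tool_pos": TCP position; "ee_rot": TCP orientation; "contact_force": force on the tool from outside, world axes, zero at the start; "ft_torque": the same for the moment, N m; "grip_width": finger opening in m.
Only numpy, scipy, OpenCV 4.12 (cv2) and the standard library are available. Lean on these libraries where they do the work, as an engineer would, in place of code of your own. Each camera call takes 0.05 s, during which the arm holds its last target.

TASK

Lift the brass T-shaped plate up off its prongs, stand it on its stem in the pocket of the blue ratchet vise and let go of it. Then swing the vise's red-handled lever from home by exactly four clicks, never on to a fifth, so that the plate is clamped upright, and finish while still holding the lever at the fourth click, since it springs back when let go. Leave the steel plate hanging where it is.

Things in the scene. Friction and masses are not known exactly. Their poses are not given: they have to be found in the camera images.
- brass_plate: T-shaped brass plate, 10 mm thick, 0.24 kg. Origin: centre of the stem's lower end; z up to the crossbar, x across the thickness, y along the crossbar. Stem 36 mm wide, z = 0 to 74 mm; crossbar 70 mm wide, z = 74 to 90 mm (its top). It hangs upright, the crossbar's ends on two prongs, its stem between them. The dark dots are only marks.
- steel_plate: the same T-shaped plate in grey steel, hanging in the other place of the rack; it stays there
- hanging_rack: fixed dark rack, origin under its 95x190x12 mm base. Places at y = +-50 mm hold one plate each, either way round. Each: two 7 mm round prongs towards -x, axis z = 100, 45 mm free between, tips at x = -37 turned up to z = 117. Plate's middle at x = -20, its origin at z = 29.5. Rail behind: front x = 28, top z = 117; posts to z = 120 (mm).
- ratchet_vise: fixed blue vise on a 50 mm wooden board, origin under its own 14 mm base, z up. The plate stands on the base (z = 14 mm) in the pocket centred at x = 0, y = 35, its faces along the vise's y axis. Fixed jaw face y = 45, pad face y = 25 when open (gap 20); jaws 50 wide, tops z = 54. Lugs 12 high at the pocket's ends, faces x = +-25. Lever's upright pivot at x = 0, y = -60 (mm).
- jaw_pad: dark rubber pad 50x6x34 mm on springs (2.5 N/mm) before the sliding jaw; origin 19 mm below its centre. The jaw closes towards the vise's +y by 3 mm a click: the plate is still loose at three clicks and gripped with about 5 N at four.
- ratchet_lever (a joint): angle (rad): 0 at home, its start; grows anticlockwise from above; one click = 15 deg, four = 1.047; stop 1.44. Points to -150 deg in the vise's frame at home, -90 (vise -y) at four; ticks on the dial mark home and clicks 1 to 5. Return spring: 3 N at the knob at home, 4.6 N at four clicks; notches +-2 N: the push rises before each click, drops after. Let go, it swings home.
- lever_knob: red upright handle on the lever's end, 100 mm from the pivot axis, 16 mm thick (18 mm near the top), 48 mm tall; origin at the centre of its foot, 66 mm above the underside of the vise; pinch or push it. It goes round with the lever and spins freely on its own pin.
Not all that is in view belongs to the job. Of the things that look like the brass_plate, the largest one is meant.

How it is judged (in metres and radians):
On the way, in this order (a step that is already met when the one before it is completed fails the run):
1. the brass plate is lifted up off its prongs in the fingers (z of brass_plate in the frame of hanging_rack above 0.045 m and contact force between brass_plate and hanging_rack below 0.05 N and contact force between brass_plate and the fingers above 0.5 N), for 0.1 s.
2. the brass plate stands in the vise pocket, let go, with the lever still at home (x of brass_plate in the frame of ratchet_vise between -0.012 and 0.012 m and y of brass_plate in the frame of ratchet_vise between 0.022 and 0.048 m and z of brass_plate in the frame of ratchet_vise between 0.008 and 0.02 m and angle between brass_plate's own z axis and vertical below 0.35 rad and contact force between brass_plate and the fingers below 0.05 N and value of joint ratchet_lever below 0.13 rad), for 0.2 s.
3. the lever is at the fourth click (value of joint ratchet_lever between 0.942 and 1.152 rad), for 0.3 s.
At the end, for the whole second after the job is handed in: Fingers hold the red handle (over 0.5 N), lever at rest at four clicks +-0.4; brass plate stands on the base in the pocket, upright within 0.08 rad, square to the jaws within 0.12 rad, clamped by the pad with over 1.5 N, fingers off it; steel plate within 12 mm of its start (all of step 3 and contact force between lever_knob and the fingers above 0.5 N and velocity of joint ratchet_lever between -0.08 and 0.08 rad/s and x of brass_plate in the frame of ratchet_vise between -0.012 and 0.012 m and y of brass_plate in the frame of ratchet_vise between 0.022 and 0.048 m and z of brass_plate in the frame of ratchet_vise between 0.008 and 0.02 m and angle between brass_plate's own z axis and vertical below 0.08 rad and angle between the x axis of brass_plate and the y axis of ratchet_vise, either way round below 0.12 rad and contact force between brass_plate and jaw_pad above 1.5 N and contact force between brass_plate and the fingers below 0.05 N and distance of steel_plate from where it was at the start of the episode below 0.012 m); the arm keeps its last pose, push and grip.
It fails at once if the lever goes on towards a fifth click (past 4.65 clicks) (value of joint ratchet_lever above 1.217 rad).
It fails at once if the steel plate is knocked or taken from its place (distance of steel_plate from where it was at the start of the episode above 0.03 m).
It also fails if it takes over 58 s, if anything falls off the work surface, if the arm or the gripper's body presses on something with over 40 N, if the wrist force passes 120 N, or if a joint passes its speed limit or range.

## Working session

There is one attempt and no reset: what is moved stays moved. The work goes in short steps, Python scripts to look and compute and a tool call to move; the robot and the scene stay as the last step left them, time stands still between calls to the robot, and variables do not carry over. Pictures are saved under pics/ and viewed, and the job is handed in when it is done.

Besides the shell and the picture viewer there is one more tool, called after "Call:" as name([rows], argument=value, ...), one row to a line, values as JSON. carry_out: Moves the arm, as the interface text tells. Its arguments: {"type":"object","properties":{"plan":{"type":"array","items":{"type":"array","items":{"type":"number"}}},"squeeze":{"type":"number"}},"required":["plan"]}

```bash
ls; mkdir -p pics; python3 - <<'E'
from cell import telemetry, imaging, robot
import cv2,numpy as np
print(telemetry.read_state())
for n in("side","top"):
    p,d=imaging.snapshot(n); cv2.imwrite(f"pics/{n}0.png",p[:,:,::-1]); np.save(f"{n}0.npy",d); print(imaging.camera_params(n))
E
```

```text
pics
{'t': 0.0, 'q': array([ 5.78387263e+01,  1.18833186e+01,  8.84044811e+01, -2.24938305e-05,
        7.98416354e+01, -8.62171522e+00]), 'dq': array([ 0.07700657,  0.05577512, -0.07893352, -0.03217796,  0.0095883 ,
        0.05287654]), 'effort': array([-3.66606546e-04, -3.83016980e+01, -2.91605079e+01, -1.97685276e-04,
        1.01196516e-02, -1.59517072e-05]), 'tool_pos': array([0.22923858, 0.52650817, 0.23013761]), 'ee_rot': array([[-1.20218344e-03,  3.99380729e-01,  9.16784374e-01],
       [-1.91262550e-03,  9.16782441e-01, -3.99382395e-01],
       [-9.99997448e-01, -2.23359607e-03, -3.38274901e-04]]), 'contact_force': array([0.45244143, 0.09352217, 0.04403395]), 'ft_torque': array([ 0.01009974, -0.00662548,  0.0032033 ]), 'grip_width': 0.08522152125037362}
{'fx': 501.44600222607465, 'fy': 501.44600222607465, 'cx': 319.7126250912953, 'cy': 202.8494830113027, 'rvec': array([ 1.57637748,  2.25564824, -0.63371041]), 'tvec': array([-0.01068239, -0.34229558,  1.37978565])}
{'fx': 428.8581020444177, 'fy': 428.8581020444177, 'cx': 316.43050826800146, 'cy': 202.38554560711714, 'rvec': array([ 2.10280462, -2.15496967,  0.23140226]), 'tvec': array([0.16815567, 0.43684119, 0.99772162])}
```

View pics/side0.png

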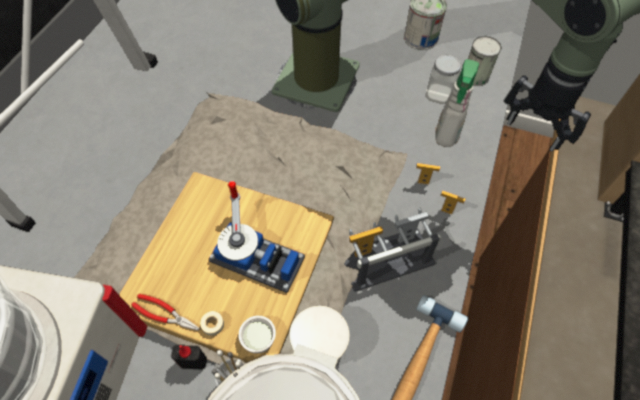

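View pics/top0.png

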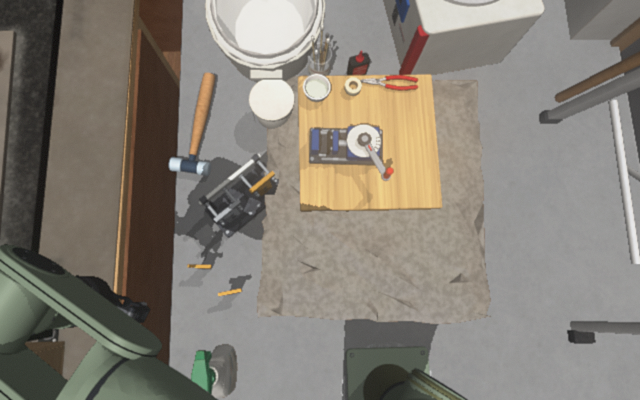

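```bash
cat > h.py <<'E'
import numpy as np,cv2
from cell import telemetry, imaging, robot
def cam(n):
    c=imaging.camera_params(n); R=cv2.Rodrigues(c['rvec'])[0]; return c,R,np.array(c['tvec'])
def unp(n,u,v,d):
    c,R,t=cam(n); p=np.array([(u-c['cx'])/c['fx']*d,(v-c['cy'])/c['fy']*d,d]); return R.T@(p-t)
def ray(n,u,v,z):
    c,R,t=cam(n); o=-R.T@t; r=R.T@np.array([(u-c['cx'])/c['fx'],(v-c['cy'])/c['fy'],1.]); return o+r*(z-o[2])/r[2]
def proj(n,P):
    c,R,t=cam(n); q=np.atleast_2d(P)@R.T+t; return np.c_[q[:,0]/q[:,2]*c['fx']+c['cx'],q[:,1]/q[:,2]*c['fy']+c['cy']]
def cloud(n,d):
    c,R,t=cam(n); v,u=np.mgrid[:400,:640]; p=np.stack([(u-c['cx'])/c['fx']*d,(v-c['cy'])/c['fy']*d,d],-1); w=(p-t)@R; w[d<=0]=np.nan; return w
def crop(img,u0,v0,u1,v1,s,name):
    c=cv2.resize(img[v0:v1,u0:u1],None,fx=s,fy=s,interpolation=cv2.INTER_CUBIC); cv2.imwrite(name,c)
E
python3 - <<'E'
from h import *
s=cv2.imread('pics/side0.png');t=cv2.imread('pics/top0.png')
a=cv2.resize(s[150:300,330:480],(600,600),interpolation=cv2.INTER_CUBIC);cv2.imwrite('pics/c1.png',a)
a=cv2.resize(t[140:300,180:290],None,fx=3.75,fy=3.75,interpolation=cv2.INTER_CUBIC);cv2.imwrite('pics/c2.png',a)
crop(t,300,110,420,200,6,'pics/c3.png')
crop(s,190,170,340,300,4.5,'pics/c4.png')
E
```

```text
(no output)
```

View pics/c1.png

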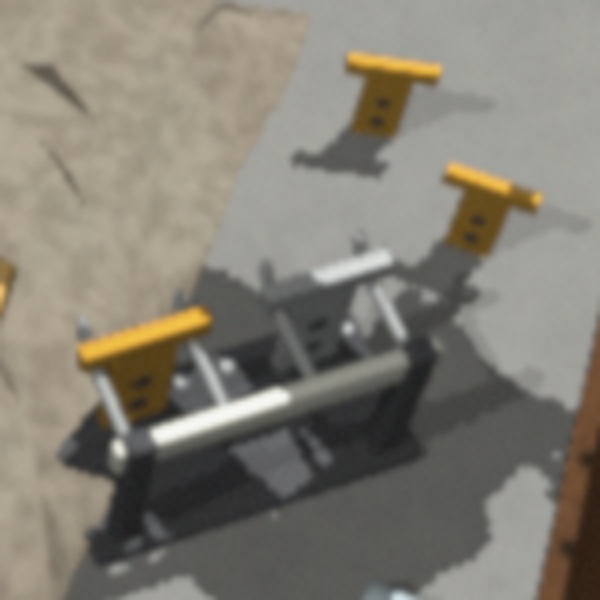

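View pics/c2.png

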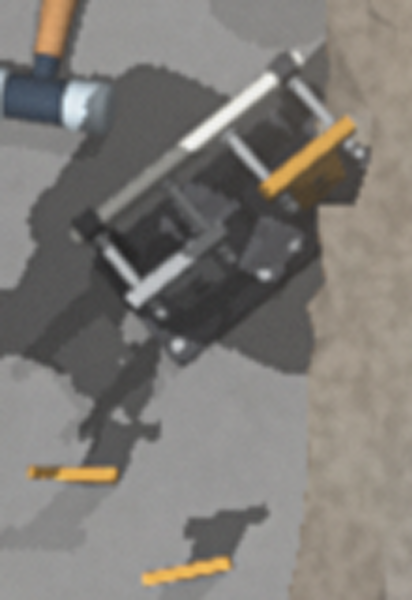

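View pics/c3.png

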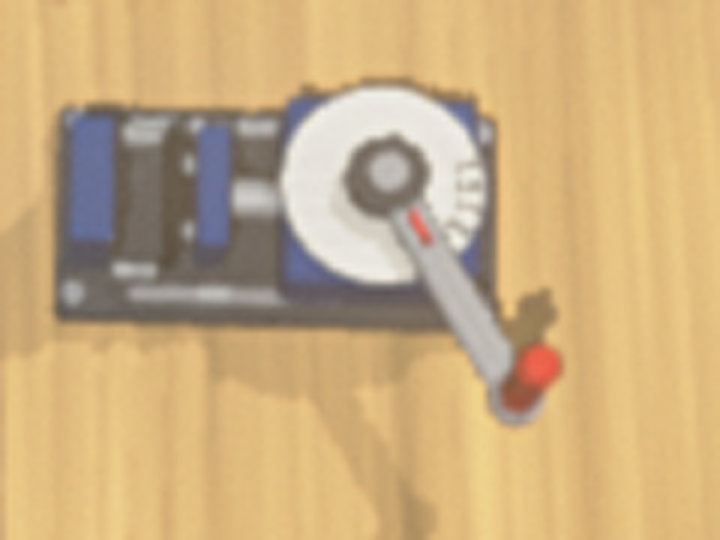

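View pics/c4.png

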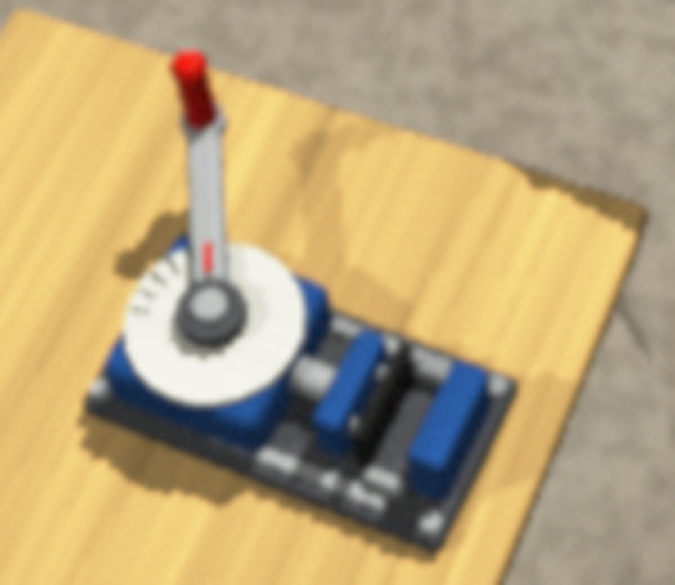

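```bash
python3 - <<'E'
from h import *
T=cloud('top',np.load('top0.npy'));S=cloud('side',np.load('side0.npy'))
def q(W,n,pts):
    for u,v in pts: print(n,u,v,np.round(W[v,u]*1000,1))
def off(pts,u0,v0,s): return [(int(round(u0+x/s)),int(round(v0+y/s))) for x,y in pts]
print('top plate/rail'); q(T,'t',off([(310,155),(340,128),(275,186),(170,275),(135,295),(210,235),(240,105),(160,165),(90,220),(285,62)],180,140,3.75))
print('side'); q(S,'s',off([(100,350),(145,335),(200,315),(330,270),(380,260),(200,425),(350,385),(135,370),(310,320)],330,150,4))
print('vise top'); q(T,'t',off([(92,130),(92,220),(90,180),(213,140),(213,230),(390,170),(540,365),(150,200),(300,190),(470,310),(600,500)],300,110,6))
print('vise side');q(S,'s',off([(465,380),(430,470),(365,345),(335,425),(208,300),(190,65),(380,400),(410,400)],190,170,4.5))
E
```

```text
top plate/rail
t 263 181 [476.8 278.2 121. ]
t 271 174 [493.6 260.5 117.5]
t 253 190 [457.  300.8 119.1]
t 225 213 [406.4 362.9 117.3]
t 216 219 [392.9 381.9 120.3]
t 236 203 [427.5 338.1 122. ]
t 244 168 [508.2 321.1 120.2]
t 223 184 [472.1 367.9 119.9]
t 204 199 [438.7 409.5 119.6]
t 256 157 [532.9 293.8 122.4]
side
s 355 238 [495.6 265.2 119.7]
s 366 234 [479.6 282.9 119.7]
s 380 229 [458.  305.6 117.4]
s 412 218 [410.7 359.2 116.4]
s 425 215 [397.2 382.1 120.4]
s 380 256 [513.5 322.3 114.4]
s 418 246 [464.8 386.3 110.4]
s 364 242 [481.9 282.   88.7]
s 408 230 [417.9 358.9  77.8]
vise top
t 315 132 [596.4 157.9 105.3]
t 315 147 [560.  158.8 104.4]
t 315 140 [576.1 158.5 107.2]
t 336 133 [594.9 108.3 100.3]
t 336 148 [557.3 109.8 102.1]
t 365 138 [574.3  43.2 119.5]
t 390 171 [482.7  -1.2 162.8]
t 325 143 [582.8 133.3  65.2]
t 350 142 [570.4  76.7 105. ]
t 378 162 [516.8  15.9 117.6]
t 400 193 [457.9 -45.5  49. ]
vise side
s 293 254 [562.2 159.7 101.8]
s 286 274 [605.1 162.   98.6]
s 271 247 [562.8 112.9 101.4]
s 264 264 [600.8 114.   99.7]
s 236 237 [575.4  45.6 122.3]
s 232 184 [487.7   2.1 163.6]
s 274 259 [585.3 128.9 102.4]
s 281 259 [565.6 133.2  66.1]
```

```bash
python3 - <<'E'
from h import *
T=cloud('top',np.load('top0.npy'));S=cloud('side',np.load('side0.npy'))
t=cv2.imread('pics/top0.png');s=cv2.imread('pics/side0.png')
for n,W,im in(('top',T,t),('side',S,s)):
    h=cv2.cvtColor(im,cv2.COLOR_BGR2HSV)
    blue=(h[...,0]>100)&(h[...,0]<130)&(h[...,1]>100)
    z=W[...,2];x=W[...,0];y=W[...,1]
    for nm,m in (('fixed',blue&(y>.14)&(y<.18)&(abs(z-.104)<.006)),('slide',blue&(y<.125)&(y>.095)&(abs(z-.104)<.006)),):
        m&=(x>.5)&(x<.65)
        P=np.argwhere(m)[:,::-1]
        Q=np.array([ray(n,u,v,.104)[:2] for u,v in P])*1000
        r=cv2.minAreaRect(Q.astype(np.float32)); print(n,nm,len(Q),Q.mean(0).round(1),r, cv2.boxPoints(r).round(1).tolist())
    hv=(h[...,0]>12)&(h[...,0]<28)&(h[...,1]>140)&(abs(z-.1195)<.006)&(x>.43)&(x<.53)&(y>.23)&(y<.33)
    P=np.argwhere(hv)[:,::-1];Q=np.array([ray(n,u,v,.1195)[:2] for u,v in P])*1000
    r=cv2.minAreaRect(Q.astype(np.float32)); print(n,'brass',len(Q),Q.mean(0).round(1),r, cv2.boxPoints(r).round(1).tolist())
    # red knob top
    red=((h[...,0]<6)|(h[...,0]>174))&(h[...,1]>150)&(z>.155)&(x>.4)&(x<.6)
    P=np.argwhere(red)[:,::-1];Q=np.array([ray(n,u,v,.164)[:2] for u,v in P])*1000
    print(n,'knob',len(Q),Q.mean(0).round(1))
    # dial
    wh=(h[...,1]<40)&(h[...,2]>190)&(x>.5)&(x<.64)&(y>-.02)&(y<.11)&(z>.08)
    print('dial z',np.nanmedian(z[wh])); zd=np.nanmedian(z[wh])
    P=np.argwhere(wh)[:,::-1];Q=np.array([ray(n,u,v,zd)[:2] for u,v in P])*1000
    if len(Q)>5: print(cv2.minEnclosingCircle(Q.astype(np.float32)),cv2.fitEllipse(cv2.convexHull(Q.astype(np.float32))))
# lever rail line
E
```

```text
Traceback (most recent call last):
cv2.error: OpenCV(4.12.0) /io/opencv/modules/imgproc/src/convhull.cpp:143: error: (-215:Assertion failed) total >= 0 && (depth == CV_32F || depth == CV_32S) in function 'convexHull'
```

```bash
cat > fit.py <<'E'
from h import *
T=cloud('top',np.load('top0.npy'));S=cloud('side',np.load('side0.npy'))
t=cv2.imread('pics/top0.png');s=cv2.imread('pics/side0.png')
for n,W,im in(('top',T,t),('side',S,s)):
    h=cv2.cvtColor(im,cv2.COLOR_BGR2HSV)
    print(h[140,315] if n=='top' else h[254,293])
    blue=(h[...,0]>95)&(h[...,0]<135)&(h[...,1]>90)&(h[...,2]>70)
    z=W[...,2];x=W[...,0];y=W[...,1]
    def rep(nm,m,zz):
        P=np.argwhere(m)[:,::-1]
        if len(P)<4: print(n,nm,'none');return
        Q=np.array([ray(n,u,v,zz)[:2] for u,v in P])*1000
        r=cv2.minAreaRect(Q.astype(np.float32)); print(n,nm,len(Q),Q.mean(0).round(1),np.round(r[0],1),np.round(r[1],1),round(r[2],1), cv2.boxPoints(r).round(1).tolist())
        return Q
    b=blue&(x>.5)&(x<.65)&(abs(z-.104)<.008)
    rep('fixed',b&(y>.14)&(y<.18),.104); rep('slide',b&(y<.125)&(y>.095),.104)
    rep('brass',(h[...,0]>12)&(h[...,0]<28)&(h[...,1]>140)&(abs(z-.1195)<.007)&(x>.43)&(x<.53)&(y>.23)&(y<.33),.1195)
    rep('knob',((h[...,0]<6)|(h[...,0]>174))&(h[...,1]>150)&(z>.155)&(x>.4)&(x<.6),.164)
    wh=(h[...,1]<40)&(h[...,2]>180)&(x>.5)&(x<.64)&(y>-.02)&(y<.11)&(z>.08)
    zd=np.nanmedian(z[wh]);print('dial z',zd)
    Q=rep('dial',wh,zd)
    if Q is not None: print(cv2.minEnclosingCircle(Q.astype(np.float32)),cv2.fitEllipse(cv2.convexHull(Q.astype(np.float32))))
    rep('rail',(abs(z-.117)<.008)&((x-.485)*.66*0+(x)>.41)&(x+y>.80)&(x<.56)&(y<.43)&(y>.27),.117)
E
python3 fit.py
```

```text
[115  79 151]
top fixed none
top slide none
top brass 109 [475.1 282.9] [476.  281.5] [ 9.4 64.3] 38.8 [[452.29998779296875, 303.70001220703125], [492.5, 253.5], [499.79998779296875, 259.3999938964844], [459.6000061035156, 309.5]]
top knob 26 [4.834e+02 4.000e-01] [483.6   1.2] [10.7 11.3] 43.5 [[475.79998779296875, 1.600000023841858], [483.5, -6.599999904632568], [491.29998779296875, 0.800000011920929], [483.6000061035156, 9.0]]
dial z 0.1053409817707252
top dial 784 [568.1  43.6] [564.2  31.6] [121.9  78.9] 53.7 [[496.29998779296875, 5.900000095367432], [559.9000244140625, -40.900001525878906], [632.0999755859375, 57.29999923706055], [568.5999755859375, 104.0999984741211]]
((549.7890625, 43.12769317626953), 62.93408203125) ((557.8380126953125, 33.173622131347656), (88.362548828125, 144.10951232910156), 147.99444580078125)
top rail 422 [484.  353.8] [485.4 353.7] [ 16.9 173.9] 39.4 [[423.70001220703125, 415.5], [534.0999755859375, 281.20001220703125], [547.0999755859375, 291.8999938964844], [436.79998779296875, 426.29998779296875]]
[108 186 166]
side fixed 231 [583.4 159.2] [582.6 1
[... 1245 characters left out ...]
last):
  File "fit.py", line 23, in <module>
    rep('rail',(abs(z-.117)<.008)&((x-.485)*.66*0+(x)>.41)&(x+y>.80)&(x<.56)&(y<.43)&(y>.27),.117)
    ~~~^^^^^^^^^^^^^^^^^^^^^^^^^^^^^^^^^^^^^^^^^^^^^^^^^^^^^^^^^^^^^^^^^^^^^^^^^^^^^^^^^^^^^^^^^^^
  File "fit.py", line 12, in rep
    Q=np.array([ray(n,u,v,zz)[:2] for u,v in P])*1000
                ~~~^^^^^^^^^^
  File "h.py", line 8, in ray
    c,R,t=cam(n); o=-R.T@t; r=R.T@np.array([(u-c['cx'])/c['fx'],(v-c['cy'])/c['fy'],1.]); return o+r*(z-o[2])/r[2]
          ~~~^^^
  File "h.py", line 4, in cam
    c=imaging.camera_params(n); R=cv2.Rodrigues(c['rvec'])[0]; return c,R,np.array(c['tvec'])
ValueError: time passes only in moves, steps and waits
```

```bash
sed -i 's/\[...,1\]>90)&(h\[...,2\]>70)/[...,1]>60)\&(h[...,2]>70)/; s/    rep(.rail.*//' fit.py; sed -i 's/^    wh=.*//;s/^    zd=.*//;s/^    Q=rep.*//;s/^    if Q is.*//' fit.py; cat >> fit.py <<'E'
    g=(h[...,1]<60)&(abs(z-.1195)<.007)&(x>.36)&(x<.44)&(y>.32)&(y<.41)&(x+y<.81)
    rep('steel',g,.1195)
    if n=='top': rep('rail',(abs(z-.117)<.008)&(x>.41)&(x+y>.80)&(x<.56)&(y<.43)&(y>.27),.117)
E
python3 fit.py
python3 - <<'E'
from h import *
t=cv2.imread('pics/top0.png');s=cv2.imread('pics/side0.png')
def over(px,py,yaw,sx,sy):
    pass
def V(P,c,yaw,z0):
    a=np.radians(yaw);R=np.array([[np.cos(a),-np.sin(a),0],[np.sin(a),np.cos(a),0],[0,0,1]]);return np.array(P)/1000.@R.T+[c[0],c[1],z0]
def draw(im,n,pts,u0,v0,s,col):
    q=(proj(n,pts)+.5-[u0,v0])*s-.5
    cv2.polylines(im,[np.round(q).astype(int)],False,col,1)
def mk(im,u0,v0,u1,v1,s): return cv2.resize(im[v0:v1,u0:u1],None,fx=s,fy=s,interpolation=cv2.INTER_CUBIC)
for n,im,w in(('top',t,(300,110,420,200,6)),('side',s,(190,170,340,300,4.5))):
    o=mk(im,*w)
    c=(.575,.105-.0); yaw=-3
    L=[[(-25,45,54),(25,45,54)],[(-25,25,48),(25,25,48)],[(-60,35,14),(60,35,14)]]
    cc=np.array([.5790,.1050])
    for l in L: draw(o,n,V(l,cc,yaw,.05),w[0],w[1],w[4],(0,255,0))
    th=np.linspace(0,6.3,40)
    draw(o,n,V([( 100*np.cos(np.radians(-150))+9*np.cos(a),-60+100*np.sin(np.radians(-150))+9*np.sin(a),114) for a in th],cc,yaw,.05),w[0],w[1],w[4],(0,255,0))
    draw(o,n,V([(10*np.cos(a),-60+10*np.sin(a),70) for a in th],cc,yaw,.05),w[0],w[1],w[4],(255,0,255))
    cv2.imwrite(f'pics/ov_{n}.png',o)
    # rack
    w=(190,140,290,240,6) if n=='top' else (330,190,460,300,5)
    o=mk(im,*w); 
    pc=np.array([.4775,.2822]); yw=40.5
    a=np.radians(yw); ex=np.array([np.cos(a),np.sin(a)]); ey=np.array([-ex[1],ex[0]])
    for sg,off in((0,0),(1,100)):
        for z in (90,74):
            draw(o,n,V([(-5,off-35,z),(5,off-35,z),(5,off+35,z),(-5,off+35,z),(-5,off-35,z)],pc,yw,.0295),w[0],w[1],w[4],(0,255,0))
        draw(o,n,V([(-5,off-18,0),(5,off-18,0),(5,off+18,0),(-5,off+18,0),(-5,off-18,0)],pc,yw,.0295),w[0],w[1],w[4],(0,255,0))
    draw(o,n,V([(48,-45,117),(48,145,117)],pc,yw,0),w[0],w[1],w[4],(255,0,255))
    b=[(20+sx,50+sy,12) for sx,sy in((-47.5,-95),(47.5,-95),(47.5,95),(-47.5,95),(-47.5,-95))]
    draw(o,n,V(b,pc,yw,0),w[0],w[1],w[4],(255,0,255))
    cv2.imwrite(f'pics/or_{n}.png',o)
E
```

```text
[115  79 151]
top fixed 121 [578.9 159.2] [578.6 158.3] [14.1 46.7] 88.6 [[555.0, 151.8000030517578], [601.7000122070312, 150.6999969482422], [602.0999755859375, 164.8000030517578], [555.4000244140625, 165.89999389648438]]
top slide 80 [574.8 110.8] [575.2 111.6] [ 9.4 46.7] 88.0 [[551.7000122070312, 107.69999694824219], [598.4000244140625, 106.0999984741211], [598.7000122070312, 115.4000015258789], [552.0, 117.0999984741211]]
top brass 109 [475.1 282.9] [476.  281.5] [ 9.4 64.3] 38.8 [[452.29998779296875, 303.70001220703125], [492.5, 253.5], [499.79998779296875, 259.3999938964844], [459.6000061035156, 309.5]]
top knob 26 [4.834e+02 4.000e-01] [483.6   1.2] [10.7 11.3] 43.5 [[475.79998779296875, 1.600000023841858], [483.5, -6.599999904632568], [491.29998779296875, 0.800000011920929], [483.6000061035156, 9.0]]
top steel 180 [410.7 357.1] [407.  353.3] [25.8 68.8] 39.8 [[375.1000061035156, 371.5], [419.1000061035156, 318.6000061035156], [438.8999938964844, 335.1000061035156], [394.8999938964844, 388.0]]
top rail 422 [484.  353.8] [485.4 353.7] [ 16.9 173.9] 39.4 [[423.70001220703125, 4
[... 491 characters left out ...]
789], [605.7000122070312, 117.9000015258789], [556.0, 120.69999694824219]]
side brass 174 [478.4 282.7] [478.9 282.6] [12.4 68.2] 40.5 [[452.0, 304.3999938964844], [496.29998779296875, 252.60000610351562], [505.70001220703125, 260.70001220703125], [461.3999938964844, 312.5]]
side knob 37 [488.9   2.2] [489.1   2.5] [12.  12.4] 20.2 [[481.29998779296875, 6.199999809265137], [485.6000061035156, -5.400000095367432], [496.79998779296875, -1.2999999523162842], [492.5, 10.300000190734863]]
side steel 213 [413.8 356.8] [410.6 354.2] [25.8 70.8] 39.1 [[378.29998779296875, 373.6000061035156], [422.8999938964844, 318.6000061035156], [443.0, 334.79998779296875], [398.3999938964844, 389.79998779296875]]
```

View pics/ov_top.png

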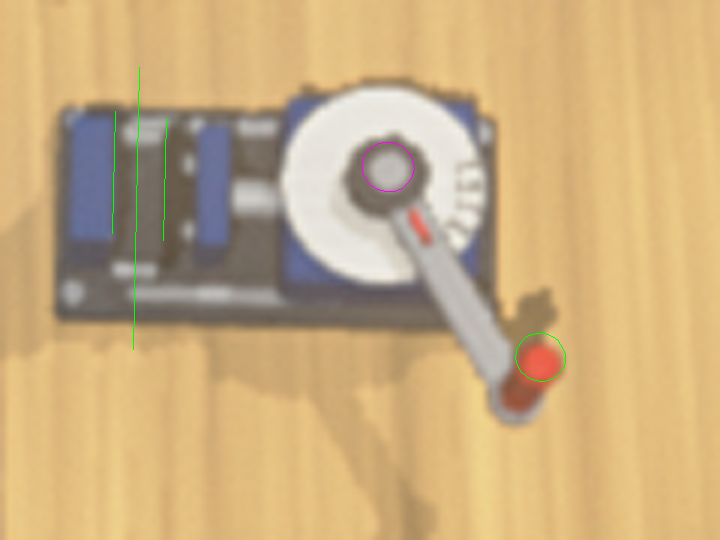

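View pics/ov_side.png

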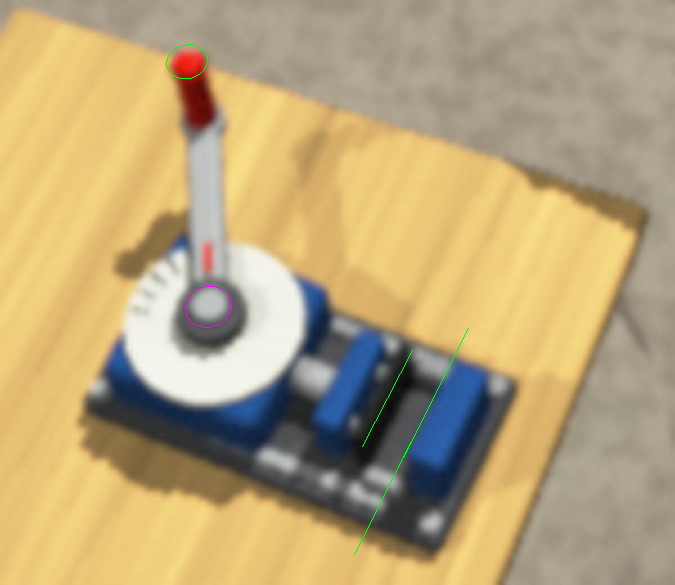

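View pics/or_top.png

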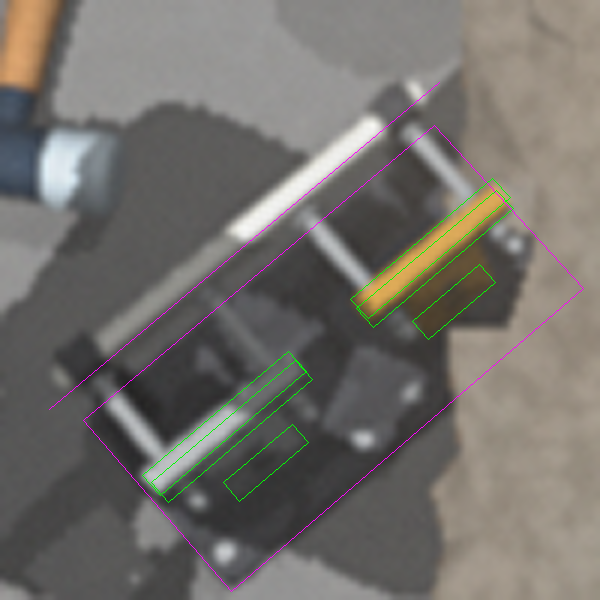

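View pics/or_side.png

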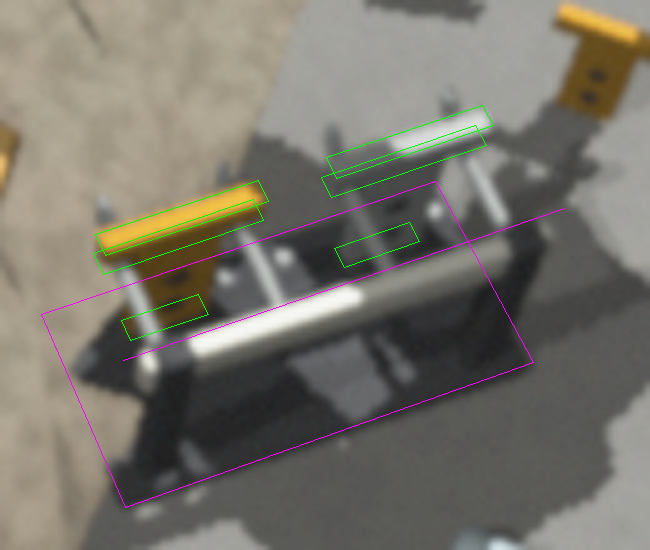

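```bash
cat > go.py <<'E'
import sys
from h import *
# go.py x y z phi(deg of tool y): shift needed in tool axes now, and turn units
def to(x,y,z,phi):
    s=telemetry.read_state();R=s['ee_rot'];d=R.T@(np.array([x,y,z])-s['tool_pos'])
    f=np.radians(phi);G=np.array([[0,np.cos(f),np.sin(f)],[0,np.sin(f),-np.cos(f)],[-1,0,0.]])
    r=cv2.Rodrigues(R.T@G)[0].ravel()
    print('t',round(s['t'],2),'pos',s['tool_pos'].round(4),'phi',round(float(np.degrees(np.arctan2(R[1,1],R[0,1]))),2),'w',round(s['grip_width'],4),'F',s['contact_force'].round(2),'q6',s['q'][5].round(1))
    print('shift now-frame',d.round(4),'goal-frame shift',(G.T@(np.array([x,y,z])-s['tool_pos'])).round(4),'turn units',(np.degrees(r)/5).round(3))
to(*map(float,sys.argv[1:5]))
E
python3 go.py .4773 .2822 .20 39.8
```

```text
t 0.1 pos [0.2292 0.5266 0.2302] phi 66.47 w 0.0853 F [ 0.43  0.38 -0.66] q6 -8.6
shift now-frame [ 0.0304 -0.1249  0.325 ] goal-frame shift [0.0302 0.0342 0.3465] turn units [5.333e+00 2.000e-03 2.400e-02]
```

Call:
carry_out([
  [0,0,0,0.667,0,0,45],
  [0,0,0,0.667,0,0,45],
  [0,0,0,0.667,0,0,45],
  [0,0,0,0.667,0,0,45],
  [0,0,0,0.667,0,0,45],
  [0,0,0,0.667,0,0,45],
  [0,0,0,0.667,0,0,45],
  [0,0,0,0.664,0,0,45],
], squeeze=40)

```text
t: 0.77
tool_pos: [0.2294, 0.5268, 0.2305]
ee_rot: [[-0.001, 0.77, 0.638], [-0.001, 0.638, -0.77], [-1.0, -0.001, 0.0]]
contact_force: [-0.9, -0.2, -0.3]
grip_width: 0.0383
```

Call:
carry_out([
  [0,0.003,0.02,0,0,0,45],
  [0,0.004,0.035,0,0,0,45],
  [0,0.004,0.035,0,0,0,45],
  [0,0.004,0.035,0,0,0,45],
  [0,0.004,0.035,0,0,0,45],
  [0,0.004,0.035,0,0,0,45],
  [0,0.004,0.035,0,0,0,45],
  [0,0.003,0.035,0,0,0,45],
])

```text
t: 1.43
tool_pos: [0.423, 0.3413, 0.2308]
ee_rot: [[-0.001, 0.768, 0.64], [-0.0, 0.64, -0.768], [-1.0, -0.001, -0.0]]
contact_force: [0.4, 0.1, 0.2]
grip_width: 0.0385
```

Call:
carry_out([
  [0,0.002,0.032,0,0,0,45],
  [0,0.001,0.03,0,0,0,45],
  [0.006,0.001,0.015,0,0,0,45],
  [0.006,0,0.004,0,0,0,45],
  [0.006,0,0,0,0,0,45],
  [0.006,0,0,0,0,0,45],
  [0.006,0,0,0,0,0,45],
  [0,0,0,0,0,0,45],
])

```text
t: 2.1
tool_pos: [0.4751, 0.2837, 0.1992]
ee_rot: [[-0.004, 0.767, 0.642], [-0.001, 0.642, -0.767], [-1.0, -0.004, -0.002]]
contact_force: [-1.2, 0.3, 0.1]
grip_width: 0.0384
```

```bash
python3 go.py .4773 .2822 .20 39.8; python3 - <<'E'
from h import *
for n in('side','top'):
    p,d=imaging.snapshot(n); cv2.imwrite(f'pics/{n}1.png',p[:,:,::-1])
s=cv2.imread('pics/side1.png');crop(s,310,120,470,300,3.3,'pics/s1c.png')
t=cv2.imread('pics/top1.png');crop(t,180,120,330,260,4.2,'pics/t1c.png')
E
```

```text
t 2.1 pos [0.4751 0.2837 0.1992] phi 39.9 w 0.0384 F [-1.24  0.27  0.14] q6 -18.0
shift now-frame [-0.0009  0.0007  0.0025] goal-frame shift [-0.0008  0.0008  0.0025] turn units [ 0.021 -0.017  0.041]
```

View pics/s1c.png

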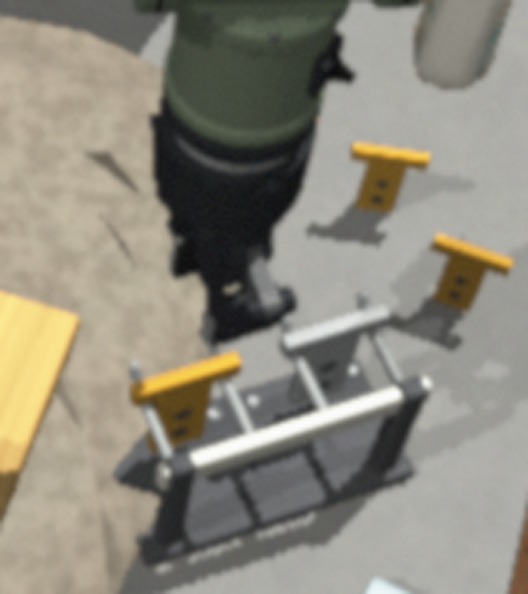

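View pics/t1c.png

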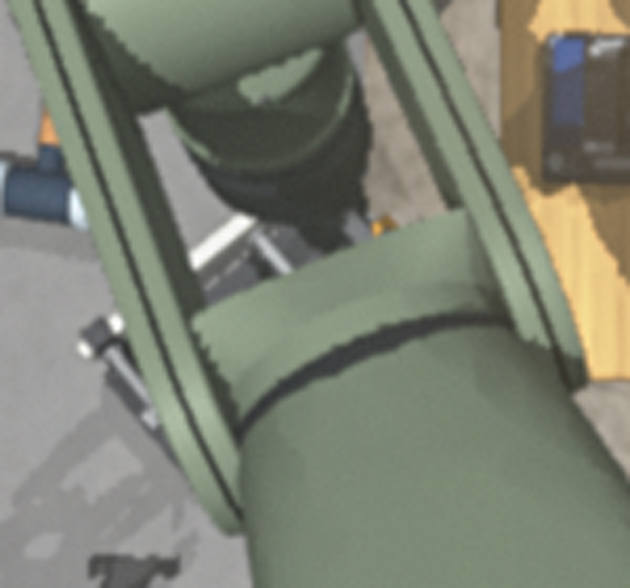

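Call:
carry_out([
  [0.015,0.0008,0.0025,0,0,0,45],
  [0.02,0,0,0,0,0,45],
  [0.02,0,0,0,0,0,45],
  [0.02,0,0,0,0,0,45],
  [0.02,0,0,0,0,0,45],
  [0.015,0,0,0,0,0,45],
  [0.0045,0,0,0,0,0,45],
  [0,0,0,0,0,0,45],
])

```text
t: 2.87
tool_pos: [0.4782, 0.2818, 0.0857]
ee_rot: [[-0.003, 0.768, 0.641], [-0.001, 0.641, -0.768], [-1.0, -0.003, -0.001]]
contact_force: [-0.3, -0.4, 0.7]
grip_width: 0.0386
```

```bash
python3 go.py .4773 .2822 .0845 39.8; python3 - <<'E'
from h import *
n='side'
p,d=imaging.snapshot(n); cv2.imwrite(f'pics/{n}2.png',p[:,:,::-1])
s=cv2.imread('pics/side2.png');crop(s,310,150,450,300,4,'pics/s2c.png')
E
```

```text
t 2.87 pos [0.4782 0.2818 0.0857] phi 39.84 w 0.0386 F [-0.32 -0.35  0.74] q6 -18.3
shift now-frame [ 0.0012 -0.0004 -0.0009] goal-frame shift [ 0.0012 -0.0004 -0.0009] turn units [ 0.009 -0.011  0.03 ]
```

View pics/s2c.png

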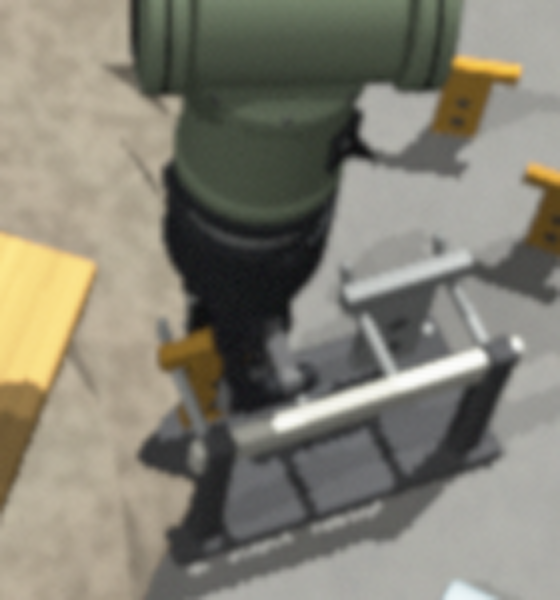

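```bash
python3 - <<'E'
from h import *
n='side'; st=telemetry.read_state()
im=cv2.imread('pics/side2.png'); w=(310,150,450,300,4)
o=cv2.resize(im[150:300,310:450],None,fx=4,fy=4,interpolation=cv2.INTER_CUBIC)
a=np.radians(39.8);ex=np.array([np.cos(a),np.sin(a),0]);ey=np.array([-ex[1],ex[0],0]);ez=np.array([0,0,1])
def dr(c,pts,col):
    P=np.array([c+ex*x/1000+ey*y/1000+ez*z/1000 for x,y,z in pts])
    q=((proj(n,P)+.5-[310,150])*4-.5).round().astype(int); cv2.polylines(o,[q],True,col,1)
c=np.array([.4773,.2822,.0295])
dr(c,[(5,-35,90),(5,35,90),(5,35,74),(5,18,74),(5,18,0),(5,-18,0),(5,-18,74),(5,-35,74)],(0,255,0))
t=st['tool_pos']
dr(t,[(19.2,-11,4),(19.2,11,4),(19.2,11,60),(19.2,-11,60)],(255,0,255))
dr(t,[(30,-11,4),(30,11,4),(30,11,60),(30,-11,60)],(255,0,0))
cv2.imwrite('pics/o2.png',o)
E
```

```text
(no output)
```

View pics/o2.png

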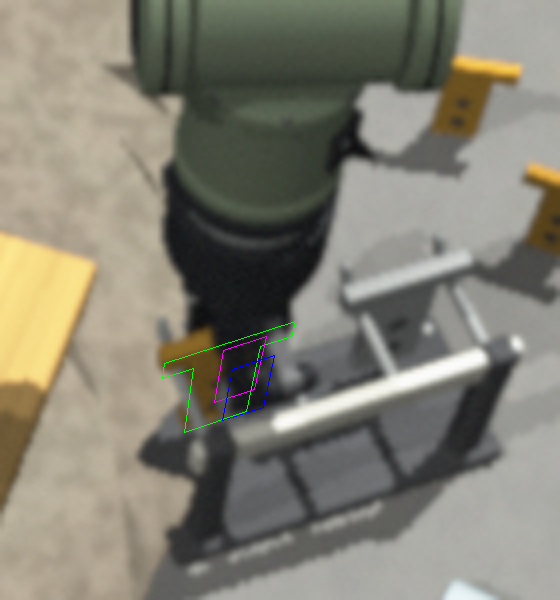

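Call:
carry_out([
  [0.001,0,-0.001,0,0,0,0],
  [0,0,0,0,0,0,0],
  [0,0,0,0,0,0,0],
  [0,0,0,0,0,0,0],
  [0,0,0,0,0,0,0],
  [0,0,0,0,0,0,0],
  [0,0,0,0,0,0,0],
  [0,0,0,0,0,0,0],
], squeeze=50)

```text
t: 3.58
tool_pos: [0.4797, 0.2829, 0.0872]
ee_rot: [[0.002, 0.768, 0.64], [0.001, 0.64, -0.768], [-1.0, 0.002, 0.0]]
contact_force: [-2.0, 0.9, 5.6]
grip_width: 0.0096
```

Call:
carry_out([
  [-0.004,0,0,0,0,0,0],
  [-0.008,0,0,0,0,0,0],
  [-0.01,0,0,0,0,0,0],
  [-0.01,0,0,0,0,0,0],
  [-0.01,0,0,0,0,0,0],
  [-0.01,0,0,0,0,0,0],
  [-0.01,0,0,0,0,0,0],
  [0,0,0,0,0,0,0],
])

```text
t: 4.25
tool_pos: [0.4808, 0.2832, 0.1511]
ee_rot: [[0.005, 0.768, 0.64], [0.002, 0.64, -0.768], [-1.0, 0.005, 0.002]]
contact_force: [1.6, 0.1, -3.8]
grip_width: 0.0091
```

Call:
carry_out([
  [-0.01,0,0,0,0,0,0],
  [-0.012,0,0,0,0,0,0],
  [-0.012,0,0,0,0,0,0],
  [-0.012,0,0,0,0,0,0],
  [-0.012,0,0,0,0,0,0],
  [-0.01,0,0,0,0,0,0],
  [-0.004,0,0,0,0,0,0],
  [0,0,0,0,0,0,0],
])

```text
t: 4.92
tool_pos: [0.4798, 0.2828, 0.2217]
ee_rot: [[0.003, 0.768, 0.64], [0.001, 0.64, -0.768], [-1.0, 0.003, 0.001]]
contact_force: [-0.0, 0.7, -2.5]
grip_width: 0.0093
```

```bash
python3 go.py .5809 .1400 .2235 87.5; python3 - <<'E'
from h import *
n='side'
p,d=imaging.snapshot(n); cv2.imwrite(f'pics/{n}3.png',p[:,:,::-1])
s=cv2.imread('pics/side3.png');crop(s,300,100,450,300,3,'pics/s3c.png')
E
```

```text
t 4.92 pos [0.4798 0.2828 0.2217] phi 39.8 w 0.0093 F [-0.01  0.65 -2.45] q6 -18.2
shift now-frame [-0.0016 -0.0137  0.1745] goal-frame shift [-0.0018 -0.1383  0.1072] turn units [-9.541  0.027 -0.03 ]
```

View pics/s3c.png

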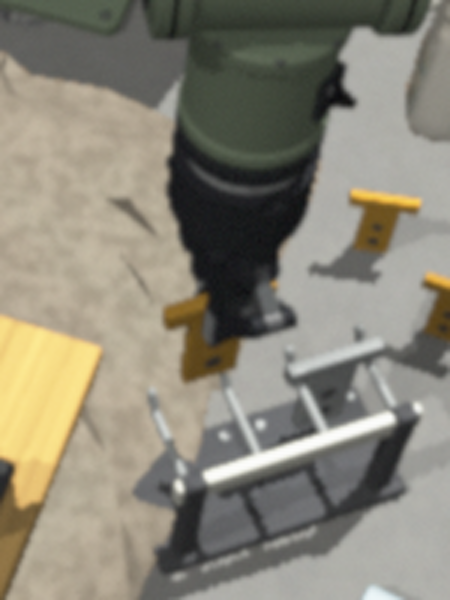

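Call:
carry_out([
  [0,-0.001,0.012,0,0,0,0],
  [0,-0.002,0.025,0,0,0,0],
  [0,-0.002,0.027,0,0,0,0],
  [0,-0.002,0.027,0,0,0,0],
  [0,-0.002,0.027,0,0,0,0],
  [0,-0.002,0.027,0,0,0,0],
  [0,-0.002,0.02,0,0,0,0],
  [0,-0.001,0.009,0,0,0,0],
])

```text
t: 5.63
tool_pos: [0.5805, 0.1364, 0.2184]
ee_rot: [[-0.001, 0.77, 0.638], [-0.002, 0.638, -0.77], [-1.0, -0.002, 0.0]]
contact_force: [0.3, 0.8, -2.6]
grip_width: 0.0092
```

Call:
carry_out([
  [0,0,0,-0.5,0,0,0],
  [0,0,0,-0.7,0,0,0],
  [0,0,0,-0.7,0,0,0],
  [0,0,0,-0.7,0,0,0],
  [0,0,0,-0.7,0,0,0],
  [0,0,0,-0.7,0,0,0],
  [0,0,0,-0.7,0,0,0],
  [0,0,0,-0.7,0,0,0],
])

```text
t: 6.3
tool_pos: [0.5786, 0.1399, 0.2188]
ee_rot: [[-0.002, 0.391, 0.92], [0.0, 0.92, -0.391], [-1.0, -0.001, -0.002]]
contact_force: [-0.3, -0.5, -3.9]
grip_width: 0.0093
```

Call:
carry_out([
  [0,0,0,-0.7,0,0,0],
  [0,0,0,-0.7,0,0,0],
  [0,0,0,-0.7,0,0,0],
  [0,0,0,-0.7,0,0,0],
  [0,0,0,-0.7,0,0,0],
  [0,0,0,-0.54,0,0,0],
  [0,0,0,-0.1,0,0,0],
  [0,0,0,0,0,0,0],
])

```text
t: 6.97
tool_pos: [0.5788, 0.1399, 0.219]
ee_rot: [[-0.002, 0.044, 0.999], [-0.0, 0.999, -0.044], [-1.0, -0.0, -0.002]]
contact_force: [0.0, -0.0, -2.3]
grip_width: 0.0094
```

```bash
python3 go.py .5809 .1400 .2235 87.5; python3 - <<'E'
from h import *
for n in('side','top'):
    p,d=imaging.snapshot(n); cv2.imwrite(f'pics/{n}4.png',p[:,:,::-1]); np.save(f'{n}4.npy',d)
s=cv2.imread('pics/side4.png');crop(s,190,120,340,300,3.3,'pics/s4c.png')
t=cv2.imread('pics/top4.png');crop(t,280,80,430,220,4.2,'pics/t4c.png')
E
```

```text
t 6.97 pos [0.5788 0.1399 0.219 ] phi 87.47 w 0.0094 F [ 0.05 -0.01 -2.31] q6 -82.2
shift now-frame [-0.0045  0.0002  0.0021] goal-frame shift [-0.0045  0.0002  0.0021] turn units [-0.005 -0.02   0.001]
```

View pics/s4c.png

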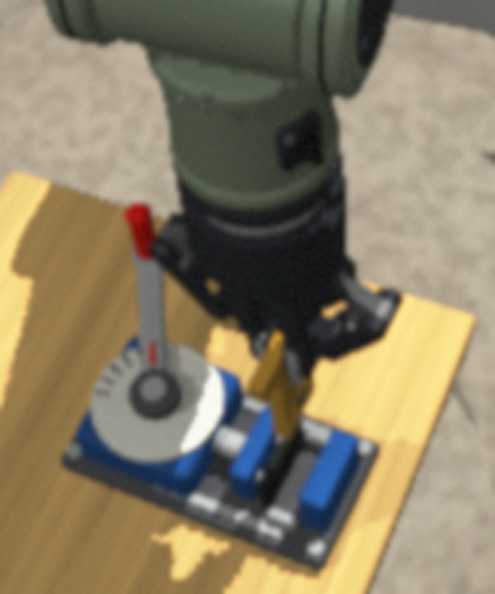

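View pics/t4c.png

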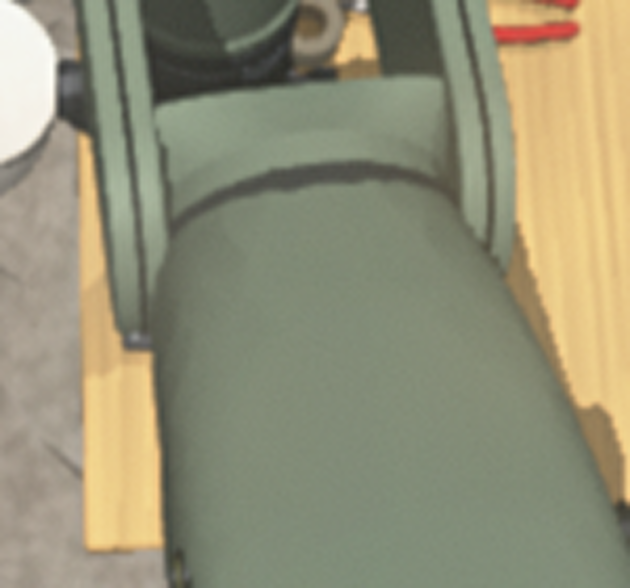

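```bash
python3 - <<'E'
from h import *
d=np.load('side4.npy');W=cloud('side',d);im=cv2.imread('pics/side4.png');h=cv2.cvtColor(im,cv2.COLOR_BGR2HSV)
st=telemetry.read_state();t=st['tool_pos'];R=st['ee_rot']
z=W[...,2]
m=(h[...,0]>12)&(h[...,0]<28)&(h[...,1]>150)&(z>.14)&(np.hypot(W[...,0]-t[0],W[...,1]-t[1])<.05)
P=W[m];print(m.sum())
L=(P-t)@R
print('local min/max/med',L.min(0).round(4),L.max(0).round(4),np.median(L,0).round(4))
print('world y by z');
for a in np.arange(.14,.27,.01):
    k=(P[:,2]>a)&(P[:,2]<a+.01)
    if k.sum(): print(a.round(2),k.sum(),P[k].min(0).round(4),P[k].max(0).round(4))
# overlay predicted plate
n='side';w=(190,120,340,300,4)
o=cv2.resize(im[120:300,190:340],None,fx=3.3,fy=3.3,interpolation=cv2.INTER_CUBIC)
def dr(pts,col):
    q=((proj(n,np.array(pts))+.5-[190,120])*3.3-.5).round().astype(int);cv2.polylines(o,[q],True,col,1)
ey=R[:,1];exx=R[:,2];ez=np.array([0,0,1])
o0=t-ez*.0577
for s in(-.005,.005):
    dr([o0+ey*s+exx*a+ez*b for a,b in((-.035,.09),(.035,.09),(.035,.074),(.018,.074),(.018,0),(-.018,0),(-.018,.074),(-.035,.074))],(0,255,0) if s<0 else (255,0,255))
cv2.imwrite('pics/o4.png',o)
E
```

```text
242
local min/max/med [-0.0671 -0.0047 -0.0155] [0.0543 0.0089 0.0347] [-0.0139  0.0044  0.0162]
world y by z
0.16 11 [0.5647 0.1401 0.165 ] [0.5962 0.1456 0.1696]
0.17 21 [0.5638 0.1386 0.1706] [0.597  0.1458 0.18  ]
0.18 23 [0.5672 0.1393 0.1804] [0.5976 0.1457 0.1894]
0.19 19 [0.579  0.1386 0.1904] [0.5966 0.1452 0.1987]
0.2 22 [0.5857 0.1354 0.2006] [0.597  0.1454 0.2097]
0.21 13 [0.5916 0.1381 0.2118] [0.5972 0.1453 0.2199]
0.22 9 [0.5902 0.1413 0.2206] [0.5969 0.1445 0.2289]
0.23 8 [0.5915 0.1429 0.2305] [0.607  0.1442 0.2385]
0.24 43 [0.5799 0.1349 0.2408] [0.614 0.145 0.25 ]
0.25 70 [0.5799 0.1358 0.25  ] [0.6138 0.1447 0.2565]
```

View pics/o4.png

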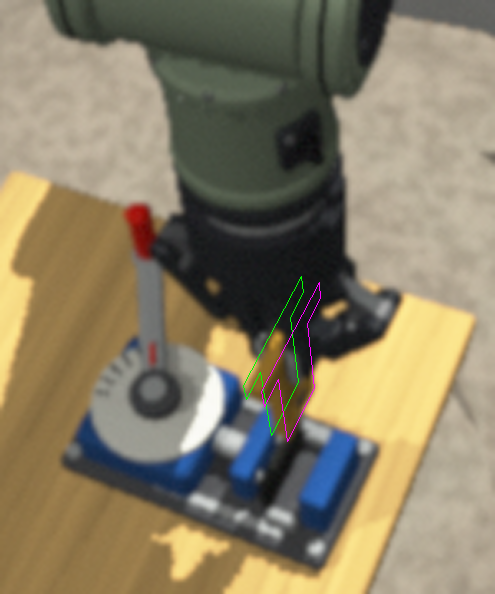

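Call:
carry_out([
  [0.008,0,0.001,0,0,0,0],
  [0.013,0,0,0,0,0,0],
  [0.013,0,0,0,0,0,0],
  [0.013,0,0,0,0,0,0],
  [0.013,0,0,0,0,0,0],
  [0.01,0,0,0,0,0,0],
  [0.008,0,0,0,0,0,0],
  [0,0,0,0,0,0,0],
])

```text
t: 7.73
tool_pos: [0.5786, 0.1396, 0.1387]
ee_rot: [[-0.005, 0.044, 0.999], [-0.0, 0.999, -0.044], [-1.0, -0.001, -0.005]]
contact_force: [-0.0, -0.0, -2.7]
grip_width: 0.0094
```

```bash
python3 go.py .580 .1400 .1217 87.5; python3 - <<'E'
from h import *
n='side'
p,d=imaging.snapshot(n); cv2.imwrite(f'pics/{n}5.png',p[:,:,::-1])
s=cv2.imread('pics/side5.png');crop(s,220,200,320,300,6,'pics/s5c.png')
E
```

```text
t 7.73 pos [0.5786 0.1396 0.1387] phi 87.5 w 0.0094 F [-0.02 -0.05 -2.7 ] q6 -82.3
shift now-frame [0.017  0.0005 0.0015] goal-frame shift [0.017  0.0005 0.0014] turn units [-0.001 -0.059  0.008]
```

View pics/s5c.png

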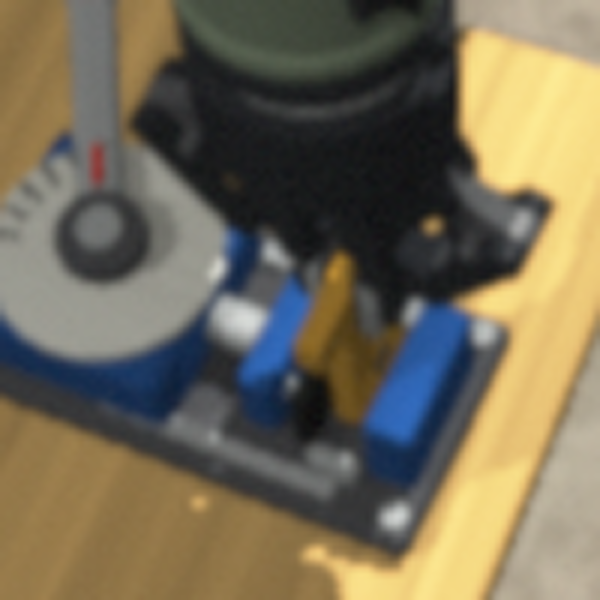

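Call:
carry_out([
  [0.004,0,0.0015,0,0,0,0],
  [0.004,0,0,0,0,0,0],
  [0.003,0,0,0,0,0,0],
  [0.001,0,0,0,0,0,0],
  [0.001,0,0,0,0,0,0],
  [0,0,0,0,0,0,0],
  [0,0,0,0,0,0,0],
  [0,0,0,0,0,0,0],
])

```text
t: 8.45
tool_pos: [0.5821, 0.1397, 0.129]
ee_rot: [[0.001, 0.044, 0.999], [0.0, 0.999, -0.044], [-1.0, 0.0, 0.001]]
contact_force: [-1.0, 0.0, -3.2]
grip_width: 0.0095
```

Call:
carry_out([
  [0.001,0,0,0,0,0,0],
  [0.001,0,-0.001,0,0,0,0],
  [0.001,0,0,0,0,0,0],
  [0.001,0,0,0,0,0,0],
  [0,0,0,0,0,0,0],
  [0,0,0,0,0,0,0],
  [0,0,0,0,0,0,0],
  [0,0,0,0,0,0,0],
])

```text
t: 9.12
tool_pos: [0.581, 0.1397, 0.1248]
ee_rot: [[0.0, 0.044, 0.999], [-0.0, 0.999, -0.044], [-1.0, 0.0, 0.0]]
contact_force: [0.3, 0.9, -4.0]
grip_width: 0.0095
```

Call:
carry_out([
  [0.001,0,0,0,0,0,0],
  [0.001,0,0,0,0,0,0],
  [0,0,0,0,0,0,0],
  [0,0,0,0,0,0,0],
  [0,0,0,0,0,0,0],
  [0,0,0,0,0,0,0],
  [0,0,0,0,0,0,0],
  [0,0,0,0,0,0,0],
])

```text
t: 9.78
tool_pos: [0.581, 0.1397, 0.1228]
ee_rot: [[0.0, 0.044, 0.999], [-0.0, 0.999, -0.044], [-1.0, -0.0, 0.0]]
contact_force: [0.9, -0.8, -2.3]
grip_width: 0.0095
```

Call:
carry_out([
  [0.001,0,0,0,0,0,0],
  [0,0,0,0,0,0,0],
  [0.001,0,0,0,0,0,0],
  [0,0,0,0,0,0,0],
  [0,0,0,0,0,0,0],
  [0,0,0,0,0,0,0],
  [0,0,0,0,0,0,0],
  [0,0,0,0,0,0,0],
])

```text
t: 10.45
tool_pos: [0.5812, 0.1398, 0.1219]
ee_rot: [[0.001, 0.044, 0.999], [0.0, 0.999, -0.044], [-1.0, 0.0, 0.001]]
contact_force: [-2.5, 1.1, 5.4]
grip_width: 0.0088
```

Call:
carry_out([
  [0,0,0,0,0,0,14],
  [0,0,0,0,0,0,17],
  [0,0,0,0,0,0,20],
  [0,0,0,0,0,0,25],
  [0,0,0,0,0,0,30],
  [0,0,0,0,0,0,35],
  [0,0,0,0,0,0,40],
  [0,0,0,0,0,0,40],
])

```text
t: 11.12
tool_pos: [0.5809, 0.1397, 0.1207]
ee_rot: [[-0.0, 0.044, 0.999], [-0.0, 0.999, -0.044], [-1.0, -0.0, -0.0]]
contact_force: [-0.4, -0.3, 0.5]
grip_width: 0.0342
```

Call:
carry_out([
  [-0.005,0,0,0,0,0,40],
  [-0.01,0,0,0,0,0,40],
  [-0.015,0,0,0,0,0,40],
  [-0.015,0,0,0,0,0,40],
  [-0.02,0,0,0,0,0,40],
  [-0.02,0,0,0,0,0,40],
  [-0.015,0,0,0,0,0,40],
  [-0.008,0,0,0,0,0,40],
])

```text
t: 11.78
tool_pos: [0.5825, 0.1399, 0.2328]
ee_rot: [[0.006, 0.044, 0.999], [0.001, 0.999, -0.044], [-1.0, 0.001, 0.006]]
contact_force: [-0.5, 0.4, 0.1]
grip_width: 0.0343
```

```bash
python3 go.py .486 .001 .228 87.5; python3 - <<'E'
from h import *
n='side'
p,d=imaging.snapshot(n); cv2.imwrite(f'pics/{n}6.png',p[:,:,::-1]);np.save('side6.npy',d)
s=cv2.imread('pics/side6.png');crop(s,200,160,330,290,4.5,'pics/s6c.png')
E
```

```text
t 11.78 pos [0.5825 0.1399 0.2328] phi 87.5 w 0.0343 F [-0.49  0.38  0.14] q6 -82.3
shift now-frame [ 0.0042 -0.143  -0.0904] goal-frame shift [ 0.0048 -0.143  -0.0904] turn units [ 0.001  0.067 -0.009]
```

View pics/s6c.png

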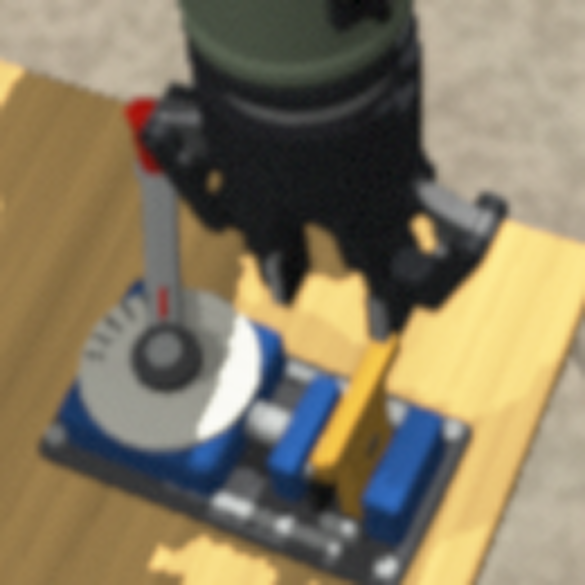

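Call:
carry_out([
  [0,-0.01,-0.006,0,0,0,60],
  [0,-0.02,-0.013,0,0,0,60],
  [0,-0.02,-0.013,0,0,0,60],
  [0,-0.02,-0.013,0,0,0,60],
  [0,-0.02,-0.013,0,0,0,60],
  [0,-0.02,-0.013,0,0,0,60],
  [0,-0.02,-0.013,0,0,0,60],
  [0,-0.013,-0.006,0,0,0,60],
])

```text
t: 12.5
tool_pos: [0.4815, -0.0008, 0.2269]
ee_rot: [[-0.005, 0.045, 0.999], [-0.0, 0.999, -0.045], [-1.0, -0.0, -0.005]]
contact_force: [0.4, -0.1, 0.1]
grip_width: 0.0512
```

Call:
carry_out([
  [0,0,0,0.7,0,0,60],
  [0,0,0,1,0,0,60],
  [0,0,0,1,0,0,60],
  [0,0,0,1,0,0,60],
  [0,0,0,1,0,0,60],
  [0,0,0,1,0,0,60],
  [0,0,0,1,0,0,60],
  [0,0,0,1,0,0,60],
])

```text
t: 13.17
tool_pos: [0.483, 0.0005, 0.227]
ee_rot: [[-0.004, 0.66, 0.752], [0.0, 0.752, -0.66], [-1.0, -0.002, -0.003]]
contact_force: [0.7, -0.2, -0.4]
grip_width: 0.0514
```

Call:
carry_out([
  [0,0,0,1,0,0,60],
  [0,0,0,1,0,0,60],
  [0,0,0,1,0,0,60],
  [0,0,0,1,0,0,60],
  [0,0,0,1,0,0,60],
  [0,0,0,1,0,0,60],
  [0,0,0,1,0,0,60],
  [0,0,0,1,0,0,60],
])

```text
t: 13.83
tool_pos: [0.483, 0.0005, 0.227]
ee_rot: [[-0.004, 0.988, 0.152], [0.0, 0.152, -0.988], [-1.0, -0.004, -0.001]]
contact_force: [1.0, 0.2, -0.8]
grip_width: 0.0513
```

Call:
carry_out([
  [0,0,0,1,0,0,60],
  [0,0,0,1,0,0,60],
  [0,0,0,1,0,0,60],
  [0,0,0,1,0,0,60],
  [0,0,0,1,0,0,60],
  [0,0,0,1,0,0,60],
  [0,0,0,1,0,0,60],
  [0,0,0,0.8,0,0,60],
])

```text
t: 14.5
tool_pos: [0.483, 0.0005, 0.227]
ee_rot: [[-0.004, 0.864, -0.504], [0.0, -0.504, -0.864], [-1.0, -0.003, 0.002]]
contact_force: [0.6, -0.1, -0.8]
grip_width: 0.0515
```

```bash
python3 go.py .487 .000 .2 -30; python3 - <<'E'
from h import *
for n in('side','top'):
    p,d=imaging.snapshot(n); cv2.imwrite(f'pics/{n}7.png',p[:,:,::-1]);np.save(f'{n}7.npy',d)
s=cv2.imread('pics/side7.png');crop(s,180,130,330,290,3.7,'pics/s7c.png')
s=cv2.imread('pics/top7.png');crop(s,290,90,450,220,4.5,'pics/t7c.png')
E
```

```text
t 14.5 pos [0.483  0.0005 0.227 ] phi -30.25 w 0.0515 F [ 0.59 -0.1  -0.82] q6 20.0
shift now-frame [ 0.027   0.0038 -0.0016] goal-frame shift [ 0.027   0.0037 -0.0016] turn units [-0.05   0.018  0.038]
```

View pics/s7c.png

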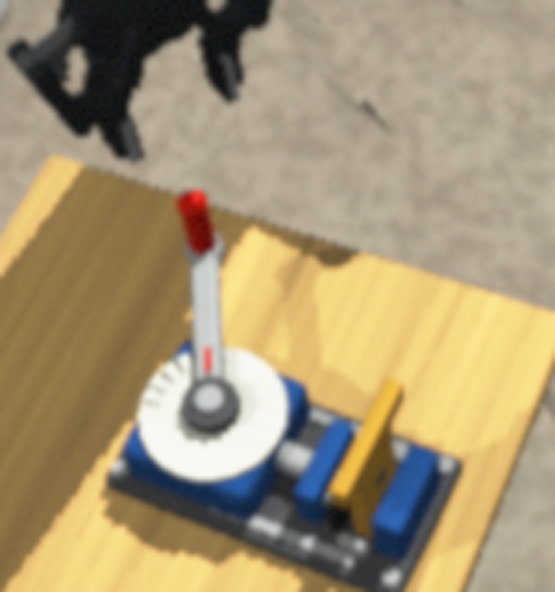

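View pics/t7c.png

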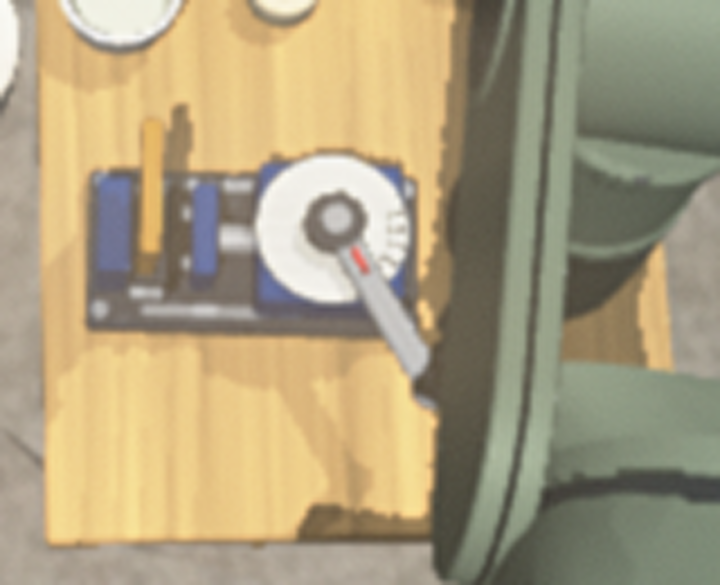

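Call:
carry_out([
  [0.01,0.004,-0.0015,0,0,0,60],
  [0.015,0,0,0,0,0,60],
  [0.015,0,0,0,0,0,60],
  [0.015,0,0,0,0,0,60],
  [0.015,0,0,0,0,0,60],
  [0.015,0,0,0,0,0,60],
  [0.008,0,0,0,0,0,60],
  [0.002,0,0,0,0,0,60],
])

```text
t: 15.27
tool_pos: [0.4869, 0.0003, 0.131]
ee_rot: [[-0.005, 0.866, -0.499], [0.001, -0.499, -0.866], [-1.0, -0.005, 0.002]]
contact_force: [0.2, 0.3, -0.1]
grip_width: 0.0512
```

```bash
python3 go.py .487 .000 .131 -30; python3 - <<'E'
from h import *
n='side'
p,d=imaging.snapshot(n); cv2.imwrite(f'pics/{n}8.png',p[:,:,::-1]);np.save(f'{n}8.npy',d)
s=cv2.imread('pics/side8.png');crop(s,180,130,300,250,5,'pics/s8c.png')
E
```

```text
t 15.27 pos [4.869e-01 3.000e-04 1.310e-01] phi -29.96 w 0.0512 F [ 0.16  0.27 -0.1 ] q6 19.8
shift now-frame [-0.      0.0002  0.0002] goal-frame shift [-0.      0.0002  0.0002] turn units [0.009 0.022 0.057]
```

View pics/s8c.png

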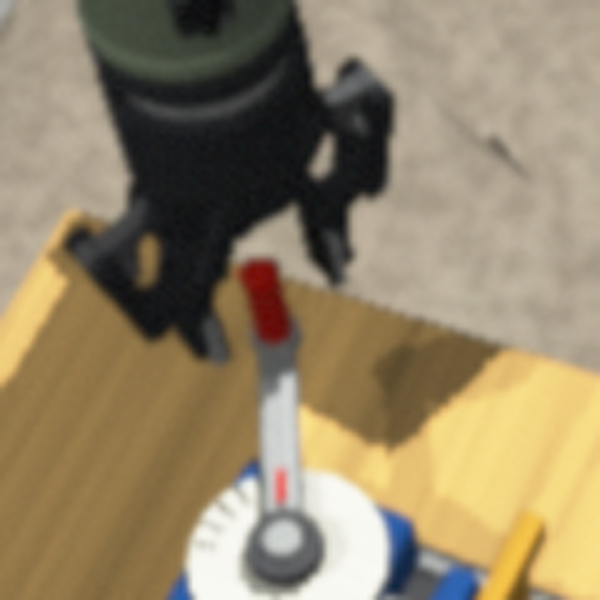

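Call:
carry_out([
  [0,0,0,0,0,0,40],
  [0,0,0,0,0,0,30],
  [0,0,0,0,0,0,20],
  [0,0,0,0,0,0,10],
  [0,0,0,0,0,0,5],
  [0,0,0,0,0,0,5],
  [0,0,0,0,0,0,5],
  [0,0,0,0,0,0,5],
], squeeze=40)

```text
t: 15.98
tool_pos: [0.4884, 0.0006, 0.1347]
ee_rot: [[-0.001, 0.866, -0.5], [0.001, -0.5, -0.866], [-1.0, -0.001, -0.0]]
contact_force: [-4.1, 2.4, 4.5]
grip_width: 0.0146
```

```bash
python3 go.py .487 .000 .131 -30; python3 - <<'E'
from h import *
for n in('side','top'):
    p,d=imaging.snapshot(n); cv2.imwrite(f'pics/{n}9.png',p[:,:,::-1])
s=cv2.imread('pics/side9.png');crop(s,180,130,300,250,5,'pics/s9c.png')
E
```

```text
t 15.98 pos [0.4884 0.0006 0.1347] phi -29.99 w 0.0146 F [-4.1   2.35  4.5 ] q6 19.9
shift now-frame [ 0.0037 -0.0009  0.0012] goal-frame shift [ 0.0037 -0.0009  0.0012] turn units [ 0.003 -0.     0.014]
```

View pics/s9c.png

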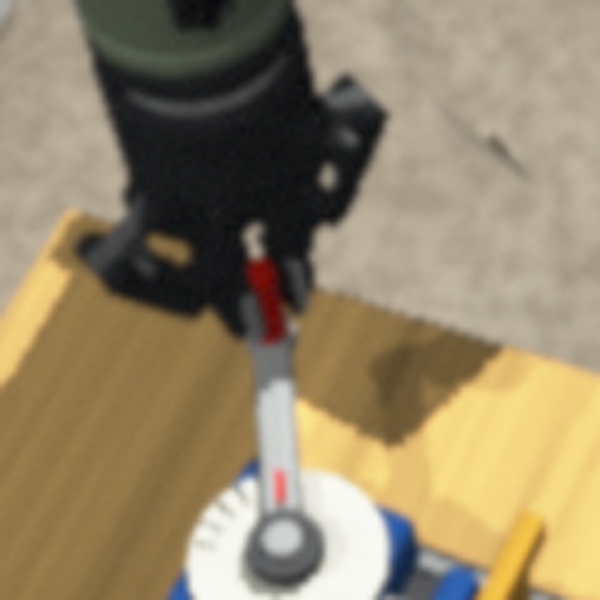

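```bash
python3 - <<'E'
import numpy as np
y=np.array([.866,-.5]);z=np.array([-.5,-.866])
p=lambda a:.1*np.array([np.cos(np.radians(a)),np.sin(np.radians(a))])
for i in range(0,66,3):
    a=-152.5+i;d=p(a+3)-p(a);print(i+3,round(d@y*1000,2),round(d@z*1000,2))
E
```

```text
3 4.49 2.7
6 4.62 2.46
9 4.74 2.21
12 4.85 1.96
15 4.95 1.7
18 5.03 1.44
21 5.1 1.18
24 5.16 0.91
27 5.2 0.64
30 5.22 0.37
33 5.23 0.09
36 5.23 -0.18
39 5.22 -0.46
42 5.18 -0.73
45 5.14 -1.0
48 5.08 -1.27
51 5.01 -1.53
54 4.92 -1.79
57 4.82 -2.05
60 4.71 -2.3
63 4.58 -2.54
66 4.44 -2.77
```

Call:
carry_out([
  [0,0.0045,0.0027,0,0,0,5],
  [0,0.0046,0.0025,0,0,0,5],
  [0,0.0047,0.0022,0,0,0,5],
  [0,0.0048,0.002,0,0,0,5],
  [0,0.005,0.0017,0,0,0,5],
  [0,0.005,0.0014,0,0,0,5],
  [0,0.0051,0.0012,0,0,0,5],
  [0,0,0,0,0,0,5],
])

```text
t: 16.75
tool_pos: [0.5127, -0.0292, 0.1347]
ee_rot: [[0.002, 0.866, -0.5], [-0.0, -0.5, -0.866], [-1.0, 0.002, -0.001]]
contact_force: [-2.0, 1.8, 5.0]
grip_width: 0.0144
```

```bash
cat > lev.py <<'E'
from h import *
import sys
s=telemetry.read_state();t=s['tool_pos'];v=t[:2]-np.array([.5764,.0451]);f=s['contact_force'];R=s['ee_rot']
print('r',np.hypot(*v).round(4),'lever est deg',np.degrees(np.arctan2(v[1],v[0])).round(2)+152.5,'tool F',(R.T@f).round(2),'pos',t.round(4),s['grip_width'])
k=sys.argv[1]
p,d=imaging.snapshot('side');im=p[:,:,::-1].copy();cv2.imwrite(f'pics/L{k}.png',im);crop(im,170,150,320,290,4,f'pics/L{k}c.png')
E
python3 lev.py 1
```

```text
r 0.0979 lever est deg 21.870000000000005 tool F [-5.03 -2.62 -0.52] pos [ 0.5127 -0.0292  0.1347] 0.014386962241101153
```

View pics/L1c.png

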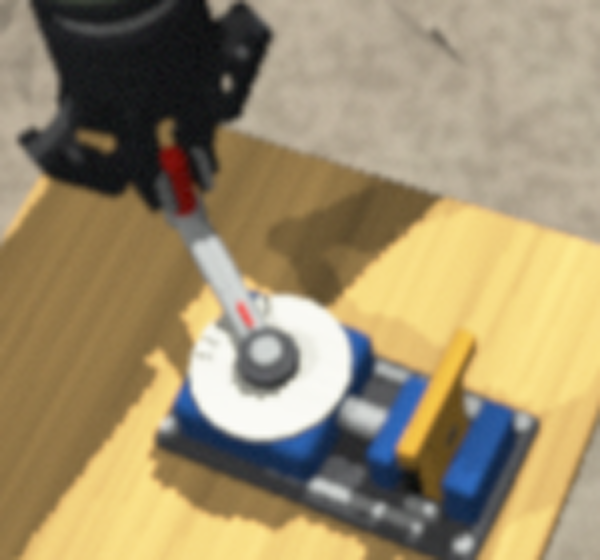

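Lever follows the arc (about 21°). Continuing to about 42°.

Call:
carry_out([
  [0,0.0052,0.0009,0,0,0,5],
  [0,0.0052,0.0006,0,0,0,5],
  [0,0.0052,0.0004,0,0,0,5],
  [0,0.0052,0.0001,0,0,0,5],
  [0,0.0052,-0.0002,0,0,0,5],
  [0,0.0052,-0.0005,0,0,0,5],
  [0,0.0052,-0.0007,0,0,0,5],
  [0,0,0,0,0,0,5],
])

```text
t: 17.47
tool_pos: [0.544, -0.0469, 0.1347]
ee_rot: [[0.002, 0.866, -0.5], [0.001, -0.5, -0.866], [-1.0, 0.001, -0.002]]
contact_force: [-2.7, 5.1, 5.9]
grip_width: 0.0145
```

Call:
carry_out([
  [0,0.0051,-0.001,0,0,0,5],
  [0,0.0051,-0.0013,0,0,0,5],
  [0,0.005,-0.0015,0,0,0,5],
  [0,0.0025,-0.0008,0,0,0,5],
  [0,0.0025,-0.001,0,0,0,5],
  [0,0,0,0,0,0,5],
  [0,0,0,0,0,0,5],
  [0,0,0,0,0,0,5],
])

```text
t: 18.13
tool_pos: [0.5635, -0.0515, 0.1347]
ee_rot: [[0.002, 0.866, -0.5], [0.002, -0.5, -0.866], [-1.0, 0.0, -0.002]]
contact_force: [-2.8, 5.9, 5.9]
grip_width: 0.0145
```

```bash
python3 lev.py 2
```

```text
r 0.0974 lever est deg 54.870000000000005 tool F [-5.92 -5.34 -3.75] pos [ 0.5635 -0.0515  0.1347] 0.0144677693130481
```

View pics/L2c.png

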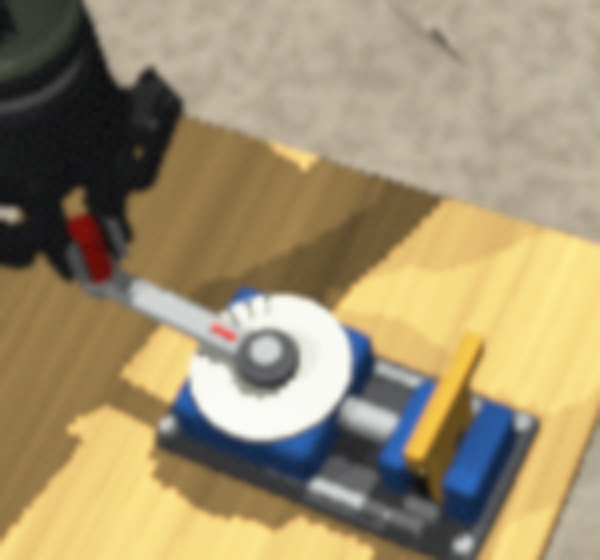

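Call:
carry_out([
  [0,0.002,-0.0014,0,0,0,5],
  [0,0.002,-0.0014,0,0,0,5],
  [0,0.0015,-0.0012,0,0,0,5],
  [0,0.0015,-0.0012,0,0,0,5],
  [0,0,0,0,0,0,5],
  [0,0,0,0,0,0,5],
  [0,0,0,0,0,0,5],
  [0,0,0,0,0,0,5],
])

```text
t: 18.85
tool_pos: [0.5712, -0.052, 0.1347]
ee_rot: [[-0.001, 0.866, -0.5], [-0.001, -0.5, -0.866], [-1.0, -0.0, 0.001]]
contact_force: [-4.6, 0.7, 8.2]
grip_width: 0.014
```

```bash
python3 lev.py 3; python3 - <<'E'
from h import *
im=cv2.imread('pics/L3.png');crop(im,170,190,270,275,7,'pics/L3d.png')
p,d=imaging.snapshot('top');im=p[:,:,::-1].copy();cv2.imwrite('pics/T3.png',im);crop(im,290,90,450,220,4.5,'pics/T3c.png')
E
```

```text
r 0.0972 lever est deg 59.44 tool F [-8.15 -4.32  1.65] pos [ 0.5712 -0.052   0.1347] 0.014019522031824999
```

View pics/L3d.png

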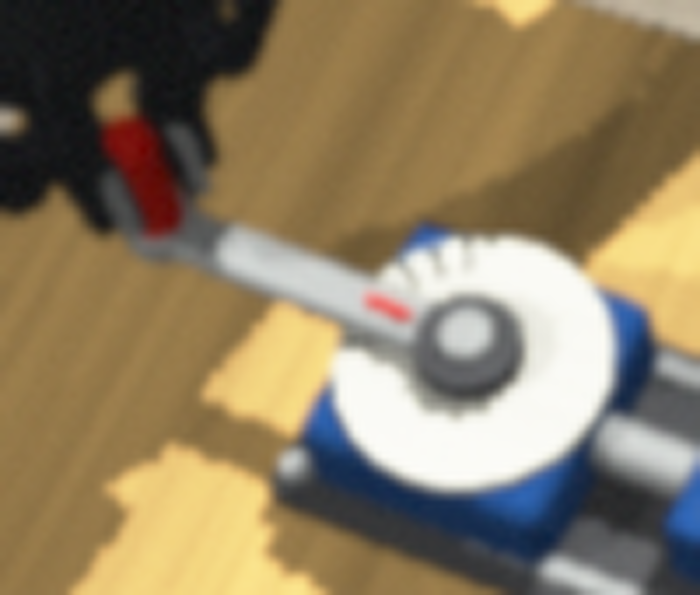

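View pics/T3c.png

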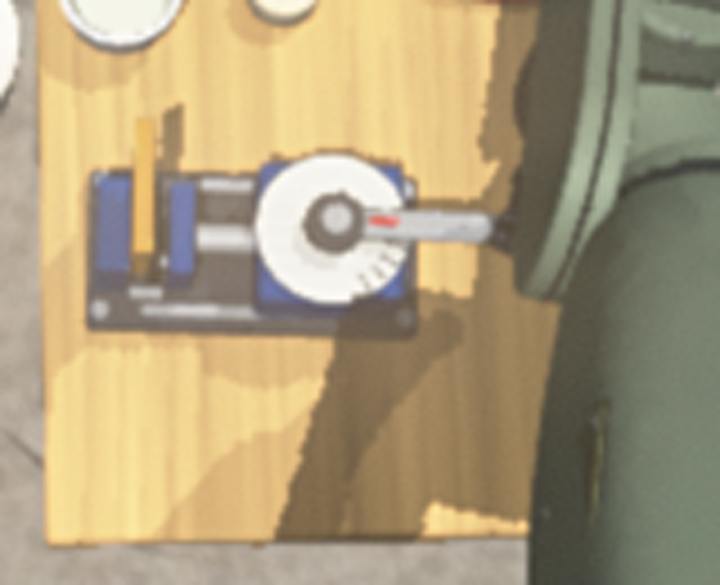

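View pics/L3c.png

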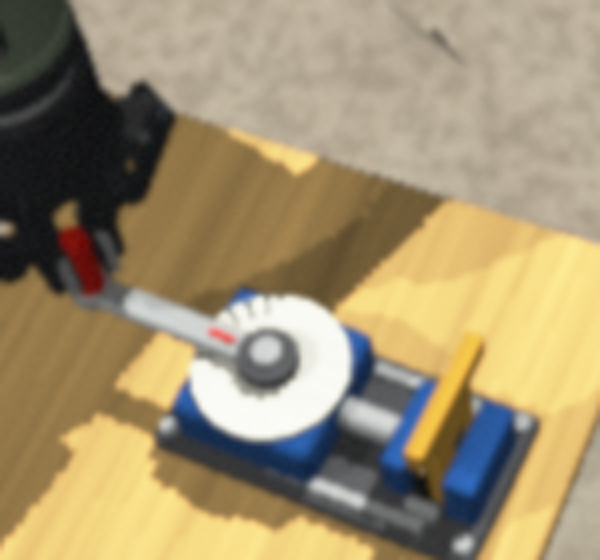

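```bash
python3 - <<'E'
from h import *
def ang(n,a,b,z):
    p=ray(n,*a,z);q=ray(n,*b,z);d=q-p;return np.degrees(np.arctan2(d[1],d[0])).round(1),p.round(4)[:2]
T=lambda x,y:(290+x/4.5-.4,90+y/4.5-.4)
C=lambda x,y:(300+x/6-.4,110+y/6-.4)
print('top home',ang('top',C(420,226),C(497,365),.117))
print('top now',ang('top',T(383,221),T(488,227),.117))
D=lambda x,y:(170+x/7-.4,190+y/7-.4)
E=lambda x,y:(190+x/4.5-.4,170+y/4.5-.4)
print('side home',ang('side',E(208,258),E(203,130),.117))
print('side now',ang('side',D(388,308),D(225,248),.117))
print('jaw faces: top fixed edge',ang('top',C(113,118),C(113,240),.104))
E
```

```text
top home (np.float64(-154.5), array([0.5526, 0.0333]))
top now (np.float64(-94.5), array([0.5731, 0.0204]))
side home (np.float64(-153.0), array([0.5526, 0.0338]))
side now (np.float64(-91.7), array([0.5737, 0.0201]))
jaw faces: top fixed edge (np.float64(178.4), array([0.6035, 0.1496]))
```

```bash
python3 - <<'E'
from h import *
for n in('top','side'):
    p,d=imaging.snapshot(n);W=cloud(n,d);h=cv2.cvtColor(p,cv2.COLOR_RGB2HSV);x,y,z=W[...,0],W[...,1],W[...,2]
    m=(h[...,0]>12)&(h[...,0]<28)&(h[...,1]>130)&(abs(z-.154)<.008)&(x>.52)&(x<.64)&(y>.1)&(y<.18)
    Q=np.array([ray(n,u,v,.154)[:2] for v,u in np.argwhere(m)])*1000
    print(n,len(Q),Q.mean(0).round(1),cv2.minAreaRect(Q.astype(np.float32)))
    crop(p[:,:,::-1],180 if n=='top' else 310,120 if n=='top' else 150,300 if n=='top' else 450,240 if n=='top' else 290,3.5,f'pics/f_{n}.png')
s=telemetry.read_state();print(s['t'],s['dq'].round(2),s['contact_force'].round(1),s['grip_width'],s['tool_pos'].round(4))
E
```

```text
top 107 [579.3 144.5] ((580.564697265625, 144.65188598632812), (6.725977897644043, 65.79645538330078), 88.31624603271484)
side 201 [582.3 145.6] ((582.6790771484375, 145.21237182617188), (12.136184692382812, 72.43901062011719), 87.62349700927734)
19.05 [-0.06 -0.04  0.05  0.03 -0.03  0.04] [-4.4  1.8  6.7] 0.014672850445687134 [ 0.5712 -0.052   0.1347]
```

View pics/f_side.png

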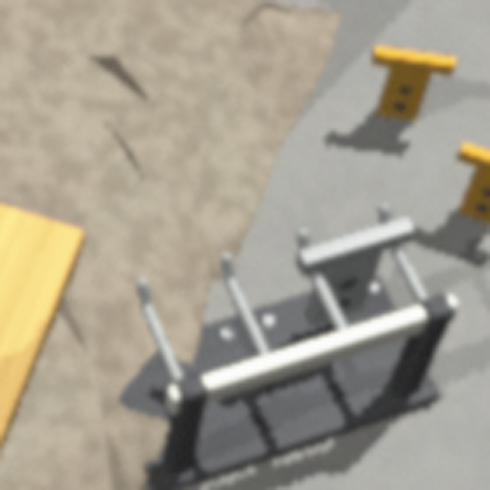

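Call:
carry_out([
  [0,0,0,0,0,0,5],
  [0,0,0,0,0,0,5],
  [0,0,0,0,0,0,5],
  [0,0,0,0,0,0,5],
  [0,0,0,0,0,0,5],
  [0,0,0,0,0,0,5],
  [0,0,0,0,0,0,5],
  [0,0,0,0,0,0,5],
])

```text
t: 19.72
tool_pos: [0.5712, -0.052, 0.1347]
ee_rot: [[-0.0, 0.866, -0.5], [-0.001, -0.5, -0.866], [-1.0, 0.0, 0.001]]
contact_force: [-5.0, 0.4, 6.7]
grip_width: 0.0145
```

```bash
python3 -c "
from cell import robot
print(robot.finish_job())"
```

```text
the job is handed in; nothing more can be done
None
```

I lifted the brass plate off its prongs, stood it in the vise pocket and let go. I then swung the lever to the fourth click and handed the job in at t = 19.7 s with the red handle still pinched.

**Lever:** It has swung about 60° from home, which is four clicks: 59.4° from the tool position, 60.0° from the top camera and 61.3° from the side camera. The arm was at rest, with about 5 N pushing back against it.

**Brass plate:** It stands in the pocket, square to the jaws within about 1° and centred about 5 mm from the fixed jaw's face, so it rests against that jaw. It looks upright in the pictures, but I took no angle measurement after clamping. I also had no reading of the clamping force and inferred it from the lever position and the plate lying against the jaw.

**Steel plate:** In the last side picture it still hangs in its place; I did not measure its shift.

**Disagreements:**
- The two cameras differed by 2–5 mm in x, so I used values in between.
- When the fingers closed on the handle, the tool rose about 4 mm. The grip held through the whole swing.

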